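# Fit and lock the coarse grid in the vegetable dicer

### The arm

A 6-joint arm with a two-finger parallel gripper is mounted at the origin on the work surface. World frame = base frame: x ahead of the robot, y to its left, z up, the work surface at z = 0. Lengths are in m, angles in degrees, forces in N, time in s.
With the tool pointing down it reaches from about 0.35 to 0.875 m from the base axis. Payload 4.2 kg.
Tool frame: the origin (TCP) lies at the very end of the fingers, on their centre line; the grasp point (between the pads) lies 19 mm behind it; z points along the fingers, y is the line along which they close (so a half turn about z gives the same grasp; the last joint's range is limited). The gripper opens to 87 mm and grips with 3 to 60 N. Pads are 19 mm wide; open, the fingers measure 117 mm over their backs; the gripper's body (75 mm by 190 mm) begins 51 mm behind the grasp point.
Start: joints at [-56.574, 22.042, 0.453, 0, -68.411, -14.817], TCP at [0.199, -0.592, 0.223] pointing down, gripper open.
Joint ranges: [-179.83, 179.83], [-69.29, 118.12], [-61.27, 80.66], [-181.25, 117.63], [-171.15, -9.14], [-177.46, 177.46]. Speed limits (degrees/s): [159.86, 159.86, 180, 180, 180, 180].

### API

Orientations are given as a 3x3 rotation matrix whose columns are the frame's x, y, z axes.
In Python, from station import r gives the robot as it stands.
- The arm moves only by the tool jog_arm, never from a script. Its argument "plan" is text: rows parted by semicolons, each of 7 numbers parted by spaces: the shift along the tool's x, y, z normalised to -1 to 1, where 1 is 0.025 m, then the turn, a rotation vector about the tool's x, y, z normalised to -1 to 1, where 1 is 8 degrees, then the closure, from -1 (fully open) to 1 (shut). A call has exactly 10 rows; each row shifts and turns the commanded pose from where the row before left it, along the tool's axes as they then stand; what a row does not reach is not made up. A row lasts 1/10 s, in which the tool goes at most 50 mm and 8.59 degrees, less where a joint would pass 70% of its speed; a pose out of reach is approached as far as the arm can. A call with a number of a shift or a turn outside -1 to 1 is refused whole. A call with a gripper value outside its range is refused whole. The fingers move at their own pace and stop on an object; the grip force is fixed at half the most. Time passes only in rows, so rows that do not move let the fingers close, or fill a call up. It gives the time, the measured TCP pose, the force, the opening and the grip force at its end, in the units of the state.
- r.sense(): the state, without advancing time (a new reading comes with each control period).
- r.capture(name): name is "side" or "top"; returns (picture, depth): 384x512x3 uint8, red, green, blue; 384x512 float32, m along the optical axis (not along the pixel's ray), 0 where there is no reading.
- r.get_calibration(name): a dict with "mtx" (3x3 intrinsics, pixels), "distortion" ([k1, k2, p1, p2, k3] as OpenCV has them; the pictures are not rectified), "extrinsics" (4x4, takes a point from camera to world coordinates). Camera axes: x right, y up, looking along -z (the intrinsics and any distortion apply to the point x, -y, -z); pixel columns grow to the right and rows downward; lengths in m; the calibration is good to about 2 mm. A picture is of the moment at which its call begins. get_calibration takes no time and is no camera call.
- r.finish_job(): hands the job in; it is judged then, once.
The state is a dict: "time_s": time; "joints": joint angles; "joint_velocities": joint speeds; "effort": joint torques, N m; "tcp_pos": TCP position; "ee_rot": TCP orientation; "wrist_force": force on the tool from outside, world axes, zero at the start; "moment": the same for the moment, N m; "gripper_width": opening from 0.0 (shut) to 1.0 (fully open); "gripper_force": force on a finger pad.
Only numpy, scipy, OpenCV 4.12 (cv2) and the standard library are available. Lean on these libraries where they do the work, as an engineer would, in place of code of your own. Each camera call takes 0.05 s, during which the arm holds its last target. There are 200 camera calls.

### The job

Get the vegetable dicer ready for the cabbages: swing its lock handle fully open, lay the coarse grid plate (the one with four big openings) flat and square in the dicer's pocket, then swing the handle fully closed so that its tongue locks the plate in. Leave the fine grid plate, the tin, the cabbage on its tray and the eggs where they are.

Things in the scene. Friction and masses are not known exactly. Their poses are not given: they have to be found in the camera images.
- dicer: White bench vegetable dicer, fixed; its pose varies. Origin: underside centre of its base block, 190 (x) x 170 (y) x 60 (z) mm; x along the pocket's long side, z up. Beyond the base (x 95 to 245 mm, y within +-50; hinge rod at x 115, y +-65) its press head lies folded back, up to 82 mm high. Only the lock handle moves.
- pocket (a point): Centre of the floor of the dicer's rectangular pocket, 45 mm above the table, axes as dicer. The pocket is 114 mm along x by 84 mm along y and 15 mm deep (rim at 60 mm), its mouth chamfered by about 3 mm. A plate seated in it has its origin at this point, either way round.
- lock (a joint): Angle of the L-shaped lock handle about its vertical hinge, rad: 0 = closed stop, 1.571 = open stop, growing counter-clockwise seen from above; starts at 0 to 0.5. Stiff (0.2 N m, about 2 N at the knob), stays where left. Closed: arm points to the dicer's -x, tongue to its +y over the pocket's edge, barring the plate. Open: arm to the dicer's -y, tongue to its -x, clear of the pocket.
- pivot (a point): On the handle's hinge axis, 62 mm above the table, at x 0, y -62 mm in the dicer's frame. Steel hub here: radius 14 mm, top 80 mm above the table. From it run the arm (16 mm wide, 62 to 74 mm above the table, 105 mm to the knob) and, at a right angle, the tongue (16 mm wide, reaching 34 mm from the axis, 62 to 72 mm above the table).
- knob_top (a point): Centre of the top of the upright round black knob at the end of the handle's arm: 26 mm diameter, from 62 to 115 mm above the table, 105 mm from the hinge axis.
- coarse: Loose coarse grid plate, bare steel, 110 (x) x 80 (y) x 12 (z) mm, 0.2 to 0.42 kg, with four big openings (about 35 x 26 mm). Origin: centre of its underside. A grip rib stands in the middle of its top: 14 mm thick (x), 44 mm long (y), from 12 to 37 mm above the underside. It starts lying flat on the table in one of two places, the fine plate in the other.
- fine: Loose fine grid plate: the same outside and the same rib, but with forty small openings. Not wanted; leave it. Origin: centre of its underside.
- tin: Upright closed tin, 72 mm diameter, 150 mm high, loose, near the far side of the handle's open position. Origin: centre of its underside.
- cabbage: Chinese cabbage lying on a white tray (200 (x) x 120 (y) mm), in all 106 mm high, loose, near the outside of the handle's swing. Origin: centre of the tray's underside.
- eggs: Yellow tray of sixteen eggs, 150 x 150 mm, 61 mm high, loose. Origin: centre of its underside.
There are look-alikes about, which are no part of the job. Leave any black or red look-alike of the coarse alone.

How it is judged (in metres and radians):
On the way, in this order (a step that is already met when the one before it is completed fails the run):
1. the handle is swung fully open (past 1.40 rad) while the coarse plate is still away from the pocket (value of joint lock above 1.4 rad and horizontal distance between coarse and pocket above 0.06 m), for 0.2 s.
2. the coarse plate is seated flat and square in the pocket with the handle still open (horizontal distance between coarse and pocket below 0.005 m and z of coarse in the frame of pocket between -0.003 and 0.003 m and angle between the x axis of coarse and the x axis of dicer, either way round below 0.07 rad and angle between coarse's own z axis and vertical below 0.04 rad and value of joint lock above 1.1 rad), for 0.2 s.
At the end, for the whole second after the job is handed in: Coarse plate in the pocket: within 5 mm across and 3 mm in height of pocket, square to the dicer within 0.07 rad, level within 0.04 rad, at rest; handle still and closed (below 0.12 rad); fine plate, tin, cabbage and eggs within 20 mm of their starts (horizontal distance between coarse and pocket below 0.005 m and z of coarse in the frame of pocket between -0.003 and 0.003 m and angle between the x axis of coarse and the x axis of dicer, either way round below 0.07 rad and angle between coarse's own z axis and vertical below 0.04 rad and value of joint lock below 0.12 rad and velocity of joint lock between -0.05 and 0.05 rad/s and linear speed of coarse below 0.02 m/s and distance of each of tin, cabbage, eggs, fine from where it was at the start of the episode below 0.02 m); the robot touches nothing.
It fails at once if the tin is moved by more than 20 mm (distance of tin from where it was at the start of the episode above 0.02 m).
It fails at once if the cabbage on its tray is moved by more than 20 mm (distance of cabbage from where it was at the start of the episode above 0.02 m).
It fails at once if the egg tray is moved by more than 20 mm (distance of eggs from where it was at the start of the episode above 0.02 m).
It fails at once if the fine plate is moved by more than 20 mm (distance of fine from where it was at the start of the episode above 0.02 m).
It fails at once if the tin is tipped over (beyond 0.35 rad) (angle between tin's own z axis and vertical above 0.35 rad).
It also fails if it takes over 72 s, if anything falls off the work surface, if the arm or the gripper's body presses on something with over 40 N, if the wrist force passes 120 N, or if a joint passes its speed limit or range.

## Working session

There is one attempt and no reset: what is moved stays moved. The work goes in short steps, Python scripts to look and compute and a tool call to move; the robot and the scene stay as the last step left them, time stands still between calls to the robot, and variables do not carry over. Pictures are saved under pics/ and viewed, at most 10 in all, crops included, and the job is handed in when it is done.

Besides the shell and the picture viewer there is one more tool, called as name(argument=value, ...), one argument or row to a line, values as JSON. jog_arm: Moves the arm, as the interface text tells. Scaled input: -1 to 1 covers 0.025 m each way for a shift and 8 degrees each way for a turn. Its arguments: {"type":"object","properties":{"plan":{"type":"string"}},"required":["plan"]}

```bash
mkdir -p pics && ls
cat > h.py <<'E'
import numpy as np, cv2
from station import r
def cap(n,f):
    p,d=r.capture(n); cv2.imwrite(f'pics/{f}.png',cv2.cvtColor(p,cv2.COLOR_RGB2BGR)); np.save(f'pics/{f}.npy',d); return p,d
def ray(n,uv):
    c=r.get_calibration(n); uv=np.array(uv,float).reshape(-1,1,2)
    q=cv2.undistortPoints(uv,np.array(c['mtx']),np.array(c['distortion'])).reshape(-1,2)
    E=np.array(c['extrinsics']); d=np.c_[q[:,0],-q[:,1],-np.ones(len(q))]
    return E[:3,3],d@E[:3,:3].T,E
def onz(n,uv,z):
    o,d,_=ray(n,uv); return o+d*((z-o[2])/d[:,2])[:,None]
def dep(n,uv,D):
    o,d,_=ray(n,uv); uv=np.array(uv).reshape(-1,2)
    return o+d*np.array([np.median(D[int(v)-1:int(v)+2,int(u)-1:int(u)+2]) for u,v in uv])[:,None]
E
python3 - <<'E'
from h import *
cap('top','t0'); cap('side','s0')
for n in('top','side'):
    c=r.get_calibration(n); print(np.round(c['extrinsics'],3),np.round(c['mtx'],1))
s=r.sense(); print(s['tcp_pos'],np.round(s['ee_rot'],3),s['time_s'])
E
```

```text
pics
[[-0.022  0.997 -0.073  0.434]
 [-1.    -0.022  0.01   0.06 ]
 [ 0.008  0.074  0.997  1.204]
 [ 0.     0.     0.     1.   ]] [[365.4   0.  252. ]
 [  0.  365.4 192.5]
 [  0.    0.    1. ]]
[[-0.989  0.108 -0.105  0.442]
 [-0.15  -0.676  0.721  0.719]
 [ 0.007  0.729  0.685  0.758]
 [ 0.     0.     0.     1.   ]] [[374.6   0.  256.1]
 [  0.  374.6 192.4]
 [  0.    0.    1. ]]
[ 0.19929055 -0.59181234  0.22158537] [[-0.948 -0.319 -0.001]
 [-0.319  0.948  0.002]
 [ 0.     0.002 -1.   ]] 0.1
```

View pics/t0.png

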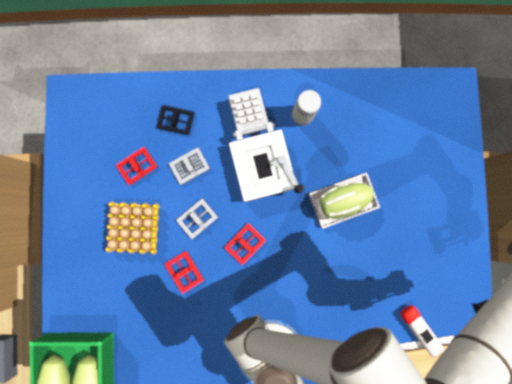

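View pics/s0.png

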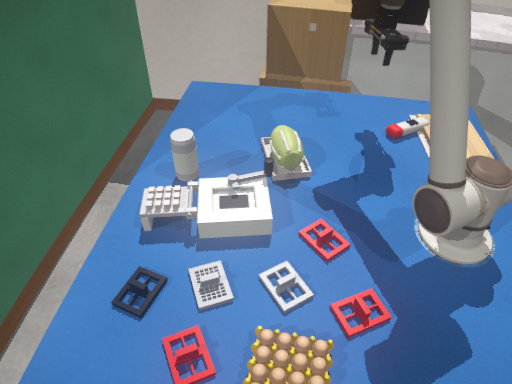

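The top view shows the dicer base at about (262,165) with its press head up at (250,112). The knob is at (299,188), the coarse plate at (197,218), the fine plate at (188,166), the tin at (307,105) and the cabbage at (345,199). I'll enlarge the crop.

Run:
```python
from h import *
a=cv2.imread('pics/t0.png'); 
c=cv2.resize(a[80:240,160:330],None,fx=4.6,fy=3.7,interpolation=cv2.INTER_CUBIC) if 0 else cv2.resize(a[85:235,170:370],None,fx=4,fy=4,interpolation=cv2.INTER_CUBIC)
cv2.imwrite('pics/c0.png',c)
b=cv2.imread('pics/s0.png'); cv2.imwrite('pics/c1.png',cv2.resize(b[120:320,130:330],None,fx=3,fy=3,interpolation=cv2.INTER_CUBIC))
```

```text
(no output)
```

View pics/c0.png

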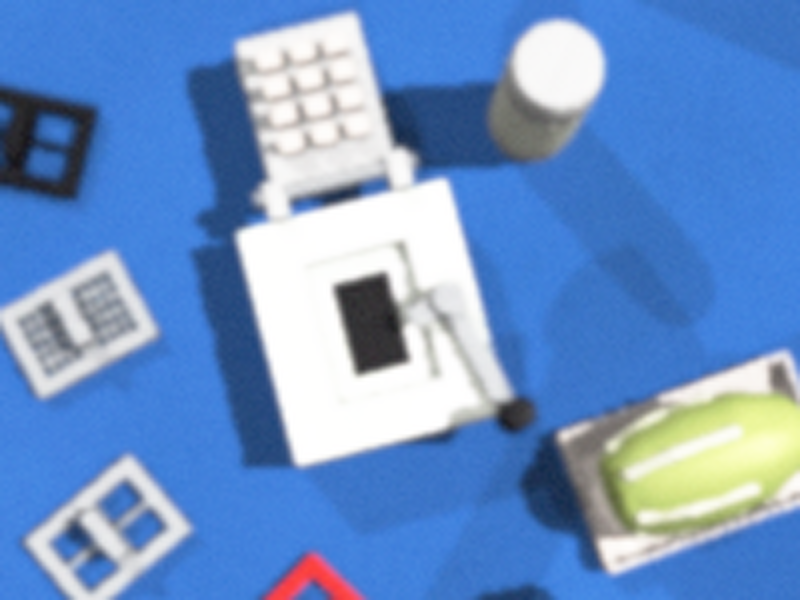

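View pics/c1.png

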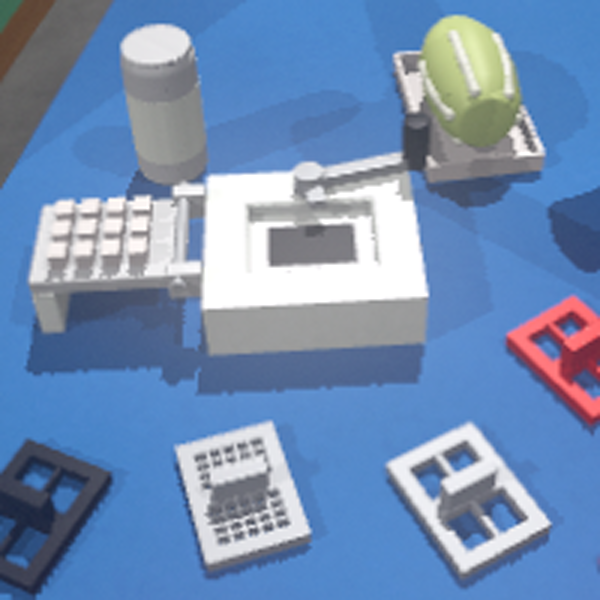

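The enlarged top crop (scale 4, offset 170,85) gives the dicer top corners at (237,230), (447,180) and (298,466). The knob is at (515,413) and the hub at (450,300). The coarse plate's corners are at (128,455), (192,525) and (25,543). The side crop (scale 3, offset 130,120) confirms that the four-opening plate is the bare one, with corners at (387,463), (475,422), (550,528) and (462,575).

```bash
cat >> h.py <<'E'
def crop(pts,s,off): return (np.array(pts,float)+.5)/s-.5+np.array(off)
def rect(P,M):
    "rigid 2D fit of model pts M to P -> centre, angle, residuals mm"
    P=P[:,:2];pm,mm=P.mean(0),M.mean(0); a=M-mm;b=P-pm
    t=np.arctan2((a[:,0]*b[:,1]-a[:,1]*b[:,0]).sum(),(a*b).sum())
    R=np.array([[np.cos(t),-np.sin(t)],[np.sin(t),np.cos(t)]]); c=pm-R@mm
    return c,np.degrees(t),np.round(1e3*np.linalg.norm(M@R.T+c-P,axis=1),1)
E
python3 - <<'E'
from h import *
A=lambda p:crop(p,4,(170,85)); B=lambda p:crop(p,3,(130,120))
M=np.array([[95,85],[95,-85],[-95,85],[-95,-85]])/1e3
print('dicer top',rect(onz('top',A([(237,230),(447,180),(298,466)]),.06),M[:3]))
print('dicer side',rect(onz('side',B([(203,300),(208,173),(428,298)]),.06),M[:3]))
# pocket mouth outer, plate
N=np.array([[57,42],[57,-42],[-57,42],[-57,-42]])/1e3
print('pocket mouth',rect(onz('top',A([(308,265),(405,243),(342,403),(438,375)]),.06),N))
# coarse: image axes; top corners right,top? order
P=onz('top',crop([(128,455),(192,525),(25,543),(95,607)],4,(170,85)),.012); print(np.round(P,3))
print('sides',[np.round(np.linalg.norm(P[i]-P[j]),3) for i,j in((0,1),(2,3),(0,2),(1,3))])
K=np.array([[55,-40],[-55+0,0]])
Q=onz('side',B([(387,463),(475,422),(550,528),(462,575)]),.012); print(np.round(Q,3))
print('sides',[np.round(np.linalg.norm(Q[i]-Q[(i+1)%4]),3) for i in range(4)], Q.mean(0),P.mean(0))
print('knob',onz('top',A([(515,413)]),.115),onz('side',B([(416,122)]),.115),'hub',onz('top',A([(450,300)]),.08),onz('side',B([(308,174)]),.08))
print('tin',onz('top',A([(558,66)]),.15),'tray',onz('top',A([(556,435),(612,573)]),.01))
D=np.load('pics/t0.npy')
print('dep tin',dep('top',A([(558,66)]),D),'base',dep('top',A([(300,400)]),D),'cabbage tray',dep('top',A([(570,450)]),D))
E
```

```text
dicer top (array([0.60570892, 0.01328328]), np.float64(13.029095320337136), array([2.1, 1. , 1.9]))
dicer side (array([0.60643429, 0.00846021]), np.float64(11.90888646870453), array([4.7, 3.4, 2.9]))
pocket mouth (array([0.60530958, 0.01252882]), np.float64(12.770708654998451), array([3. , 3.2, 2.3, 4.4]))
[[0.507 0.214 0.012]
 [0.448 0.162 0.012]
 [0.437 0.298 0.012]
 [0.384 0.242 0.012]]
sides [np.float64(0.078), np.float64(0.077), np.float64(0.11), np.float64(0.103)]
[[0.508 0.211 0.012]
 [0.443 0.161 0.012]
 [0.378 0.251 0.012]
 [0.44  0.3   0.012]]
sides [np.float64(0.082), np.float64(0.111), np.float64(0.079), np.float64(0.112)] [0.44237756 0.23074655 0.012     ] [0.44376578 0.22907204 0.012     ]
knob [[ 0.52554806 -0.08976631  0.115     ]] [[ 0.52722482 -0.09167298  0.115     ]] hub [[ 0.61774087 -0.04676006  0.08      ]] [[ 0.62014885 -0.04370881  0.08      ]]
tin [[ 0.78011557 -0.12554039  0.15      ]] tray [[ 0.5154983  -0.13741471  0.01      ]
 [ 0.40152602 -0.17963525  0.01      ]]
dep tin [[ 0.7800388  -0.12549917  0.15023407]] base [[0.54393257 0.07165565 0.06113996]] cabbage tray [[ 0.50317904 -0.14936216  0.00528064]]
```

```bash
cat >> h.py <<'E'
def cloud(n,D):
    v,u=np.mgrid[0:384,0:512]; o,d,_=ray(n,np.c_[u.ravel(),v.ravel()]); return (o+d*D.reshape(-1,1)).reshape(384,512,3)
def mar(P):
    (c,s,a)=cv2.minAreaRect((P[:,:2]*1000).astype(np.float32)); return np.round(c,1),np.round(s,1),round(a,1)
def ryaw(s=None):
    R=np.array((s or r.sense())['ee_rot']); return np.degrees(np.arctan2(R[1,0],R[0,0]))
def plan(wps,start=None):
    """wps: (x,y,z,yaw,rows,grip); tool down. prints rows"""
    s=r.sense(); p=np.array(s['tcp_pos']); y=ryaw(s)
    if start is not None: p,y=np.array(start[:3]),start[3]
    out=[]
    for x,yy,z,yaw,n,g in wps:
        dp=(np.array([x,yy,z])-p)/n; dy=((yaw-y+180)%360-180)/n
        for i in range(n):
            c,sn=np.cos(np.radians(y)),np.sin(np.radians(y))
            t=np.array([dp[0]*c+dp[1]*sn, dp[0]*sn-dp[1]*c, -dp[2]])/.025
            out.append('%.2f %.2f %.2f 0 0 %.2f %g'%(*t,-dy/8,g)); y+=dy
        p=np.array([x,yy,z])
    for i in range(0,len(out),10): print('; '.join(out[i:i+10]),len(out[i:i+10]))
E
python3 - <<'E'
from h import *
a=cv2.imread('pics/t0.png').astype(int); D=np.load('pics/t0.npy'); W=cloud('top',D)
m=np.zeros(D.shape,bool); m[120:205,222:305]=1
z=W[...,2]; mm=(m&(abs(z-.06)<.005)).astype(np.uint8); mm=cv2.morphologyEx(mm,cv2.MORPH_OPEN,np.ones((5,5)))>0
print('dicer depth',mar(W[mm]))
def plate(n,a,box,zz):
    x0,y0,x1,y1=box; sub=a[y0:y1,x0:x1]; nb=(sub[...,2]>130).astype(np.uint8)  # red channel high -> grey
    cs=max(cv2.findContours(nb,cv2.RETR_EXTERNAL,cv2.CHAIN_APPROX_NONE)[0],key=cv2.contourArea).reshape(-1,2)+[x0,y0]
    return mar(onz(n,cs,zz))
print('coarse top',plate('top',a,(172,193,222,242),.012),'fine',plate('top',a,(165,143,212,190),.012))
b=cv2.imread('pics/s0.png').astype(int); print('coarse side',plate('side',b,(252,255,318,318),.008))
bw=(a.min(2)>215)&m; cs=max(cv2.findContours(bw.astype(np.uint8),0,1)[0],key=cv2.contourArea).reshape(-1,2); print('dicer bright',mar(onz('top',cs,.06)))
# cabbage points above .07 
c=W[165:230,305:385].reshape(-1,3); c=c[c[:,2]>.06]; i=np.argsort(np.hypot(c[:,0]-.619,c[:,1]+.048))[:3]; print('nearest cabbage',c[i],np.hypot(c[i,0]-.619,c[i,1]+.048))
plan([(.512,-.059,.223,114,25,1)])
E
```

```text
dicer depth (array([606.5,  15.1]), array([190.8, 170.1]), 13.4)
coarse top (array([442., 231.]), array([ 84.4, 114.3]), 39.1) fine (array([615.8, 254.7]), array([ 84.6, 114.4]), 27.7)
coarse side (array([443.4, 226.4]), array([ 84.1, 112.7]), 39.4)
dicer bright (array([630.9,  19.6]), array([243.6, 171.5]), 13.4)
nearest cabbage [[ 0.50252254 -0.1665211   0.06737194]
 [ 0.50571348 -0.17018361  0.06537679]
 [ 0.50867101 -0.17308912  0.06713885]] [0.16617536 0.16662133 0.16679261]
-0.75 0.65 -0.00 0 0 0.42 1; -0.71 0.69 -0.00 0 0 0.42 1; -0.66 0.73 -0.00 0 0 0.42 1; -0.62 0.77 -0.00 0 0 0.42 1; -0.57 0.81 -0.00 0 0 0.42 1; -0.53 0.84 -0.00 0 0 0.42 1; -0.47 0.87 -0.00 0 0 0.42 1; -0.42 0.89 -0.00 0 0 0.42 1; -0.37 0.92 -0.00 0 0 0.42 1; -0.31 0.94 -0.00 0 0 0.42 1 10
-0.26 0.95 -0.00 0 0 0.42 1; -0.20 0.97 -0.00 0 0 0.42 1; -0.14 0.98 -0.00 0 0 0.42 1; -0.09 0.98 -0.00 0 0 0.42 1; -0.03 0.99 -0.00 0 0 0.42 1; 0.03 0.99 -0.00 0 0 0.42 1; 0.09 0.98 -0.00 0 0 0.42 1; 0.15 0.98 -0.00 0 0 0.42 1; 0.20 0.97 -0.00 0 0 0.42 1; 0.26 0.95 -0.00 0 0 0.42 1 10
0.32 0.94 -0.00 0 0 0.42 1; 0.37 0.92 -0.00 0 0 0.42 1; 0.42 0.89 -0.00 0 0 0.42 1; 0.48 0.87 -0.00 0 0 0.42 1; 0.53 0.84 -0.00 0 0 0.42 1 5
```

jog_arm(
  plan="-0.75 0.65 0 0 0 0.42 1; -0.71 0.69 0 0 0 0.42 1; -0.66 0.73 0 0 0 0.42 1; -0.62 0.77 0 0 0 0.42 1; -0.57 0.81 0 0 0 0.42 1; -0.53 0.84 0 0 0 0.42 1; -0.47 0.87 0 0 0 0.42 1; -0.42 0.89 0 0 0 0.42 1; -0.37 0.92 0 0 0 0.42 1; -0.31 0.94 0 0 0 0.42 1",
)

```text
time_s: 1.1
tcp_pos: [0.3241, -0.3774, 0.2222]
ee_rot: [[-0.965, 0.261, -0.001], [0.261, 0.965, 0.001], [0.001, 0.0, -1.0]]
wrist_force: [0.0, 0.5, 0.4]
gripper_width: 0.171
gripper_force: 0.0
```

jog_arm(
  plan="-0.26 0.95 0 0 0 0.42 1; -0.20 0.97 0 0 0 0.42 1; -0.14 0.98 0 0 0 0.42 1; -0.09 0.98 0 0 0 0.42 1; -0.03 0.99 0 0 0 0.42 1; 0.03 0.99 0 0 0 0.42 1; 0.09 0.98 0 0 0 0.42 1; 0.15 0.98 0 0 0 0.42 1; 0.20 0.97 0 0 0 0.42 1; 0.26 0.95 0 0 0 0.42 1",
)

```text
time_s: 2.1
tcp_pos: [0.4478, -0.1637, 0.2222]
ee_rot: [[-0.66, 0.752, -0.001], [0.752, 0.66, 0.0], [0.001, -0.0, -1.0]]
wrist_force: [0.7, 0.1, 0.4]
gripper_width: 0.007
gripper_force: 0.0
```

jog_arm(
  plan="0.32 0.94 0 0 0 0.42 1; 0.37 0.92 0 0 0 0.42 1; 0.42 0.89 0 0 0 0.42 1; 0.48 0.87 0 0 0 0.42 1; 0.53 0.84 0 0 0 0.42 1; 0 0 0 0 0 0 1; 0 0 0 0 0 0 1; 0 0 0 0 0 0 1; 0 0 0 0 0 0 1; 0 0 0 0 0 0 1",
)

```text
time_s: 3.1
tcp_pos: [0.509, -0.058, 0.2226]
ee_rot: [[-0.416, 0.91, 0.0], [0.91, 0.416, 0.0], [0.0, 0.0, -1.0]]
wrist_force: [0.8, 0.0, 0.1]
gripper_width: 0.003
gripper_force: 0.0
```

```bash
cat >> h.py <<'E'
C=np.array([.606,.014]); Y=13.2
def dic(x,y): 
    c,s=np.cos(np.radians(Y)),np.sin(np.radians(Y)); return C+[c*x-s*y,s*x+c*y]
PV=dic(0,-.062)
def pusher(phi,d): 
    f=np.radians(phi); return PV+.105*np.array([np.cos(f),np.sin(f)])-d*np.array([-np.sin(f),np.cos(f)])
E
python3 - <<'E'
from h import *
print(PV,pusher(204,.035))
w=[(*pusher(204,.036),.079,114,8,1),(*pusher(204,.024),.079,114,2,1)]
for f in np.linspace(204,280.5,18)[1:]: w.append((*pusher(f,.023),.079,f-90,1,1))
w+=[w[-1][:4]+(3,1)]
plan(w)
E
```

```text
[ 0.62015775 -0.04636189] [ 0.5099997  -0.05709515]
0.01 0.01 0.72 0 0 0.01 1; 0.01 0.01 0.72 0 0 0.01 1; 0.01 0.01 0.72 0 0 0.01 1; 0.01 0.01 0.72 0 0 0.01 1; 0.01 0.01 0.72 0 0 0.01 1; 0.01 0.01 0.72 0 0 0.01 1; 0.01 0.01 0.72 0 0 0.01 1; 0.01 0.01 0.72 0 0 0.01 1; -0.24 -0.00 -0.00 0 0 -0.00 1; -0.24 -0.00 -0.00 0 0 -0.00 1 10
-0.37 -0.06 -0.00 0 0 -0.56 1; -0.33 -0.06 -0.00 0 0 -0.56 1; -0.33 -0.06 -0.00 0 0 -0.56 1; -0.33 -0.06 -0.00 0 0 -0.56 1; -0.33 -0.06 -0.00 0 0 -0.56 1; -0.33 -0.06 -0.00 0 0 -0.56 1; -0.33 -0.06 -0.00 0 0 -0.56 1; -0.33 -0.06 -0.00 0 0 -0.56 1; -0.33 -0.06 -0.00 0 0 -0.56 1; -0.33 -0.06 -0.00 0 0 -0.56 1 10
-0.33 -0.06 -0.00 0 0 -0.56 1; -0.33 -0.06 -0.00 0 0 -0.56 1; -0.33 -0.06 -0.00 0 0 -0.56 1; -0.33 -0.06 -0.00 0 0 -0.56 1; -0.33 -0.06 -0.00 0 0 -0.56 1; -0.33 -0.06 -0.00 0 0 -0.56 1; -0.33 -0.06 -0.00 0 0 -0.56 1; -0.00 0.00 -0.00 0 0 -0.00 1; -0.00 0.00 -0.00 0 0 -0.00 1; -0.00 0.00 -0.00 0 0 -0.00 1 10
```

jog_arm(
  plan="0.01 0.01 0.72 0 0 0.01 1; 0.01 0.01 0.72 0 0 0.01 1; 0.01 0.01 0.72 0 0 0.01 1; 0.01 0.01 0.72 0 0 0.01 1; 0.01 0.01 0.72 0 0 0.01 1; 0.01 0.01 0.72 0 0 0.01 1; 0.01 0.01 0.72 0 0 0.01 1; 0.01 0.01 0.72 0 0 0.01 1; -0.24 0 0 0 0 0 1; -0.24 0 0 0 0 0 1",
)

```text
time_s: 4.1
tcp_pos: [0.5157, -0.0663, 0.0789]
ee_rot: [[-0.407, 0.914, 0.0], [0.914, 0.407, -0.0], [-0.0, -0.0, -1.0]]
wrist_force: [0.2, 0.3, 0.1]
gripper_width: 0.007
gripper_force: 0.0
```

jog_arm(
  plan="-0.37 -0.06 0 0 0 -0.56 1; -0.33 -0.06 0 0 0 -0.56 1; -0.33 -0.06 0 0 0 -0.56 1; -0.33 -0.06 0 0 0 -0.56 1; -0.33 -0.06 0 0 0 -0.56 1; -0.33 -0.06 0 0 0 -0.56 1; -0.33 -0.06 0 0 0 -0.56 1; -0.33 -0.06 0 0 0 -0.56 1; -0.33 -0.06 0 0 0 -0.56 1; -0.33 -0.06 0 0 0 -0.56 1",
)

```text
time_s: 5.1
tcp_pos: [0.5608, -0.1354, 0.0797]
ee_rot: [[-0.933, 0.36, -0.001], [0.36, 0.933, 0.0], [0.001, -0.0, -1.0]]
wrist_force: [-2.5, 0.9, 0.7]
gripper_width: 0.007
gripper_force: 1.1
```

jog_arm(
  plan="-0.33 -0.06 0 0 0 -0.56 1; -0.33 -0.06 0 0 0 -0.56 1; -0.33 -0.06 0 0 0 -0.56 1; -0.33 -0.06 0 0 0 -0.56 1; -0.33 -0.06 0 0 0 -0.56 1; -0.33 -0.06 0 0 0 -0.56 1; -0.33 -0.06 0 0 0 -0.56 1; 0 0 0 0 0 0 1; 0 0 0 0 0 0 1; 0 0 0 0 0 0 1",
)

```text
time_s: 6.1
tcp_pos: [0.6166, -0.1527, 0.0793]
ee_rot: [[-0.985, -0.175, 0.002], [-0.175, 0.985, 0.0], [-0.002, -0.0, -1.0]]
wrist_force: [-0.6, -0.7, 0.5]
gripper_width: 0.007
gripper_force: 0.0
```

Run:
```python
from h import *
cap('top','t1'); cap('side','s1')
a=cv2.imread('pics/t1.png')[85:235,190:390]; b=cv2.imread('pics/s1.png')[110:260,130:330]
cv2.imwrite('pics/c2.png',cv2.resize(np.hstack([a,b]),None,fx=2,fy=2,interpolation=cv2.INTER_CUBIC)); print(r.sense()['tcp_pos'],pusher(280.5,.023))
```

```text
[ 0.61637751 -0.15245916  0.07904212] [ 0.61667762 -0.15379507]
```

View pics/c2.png

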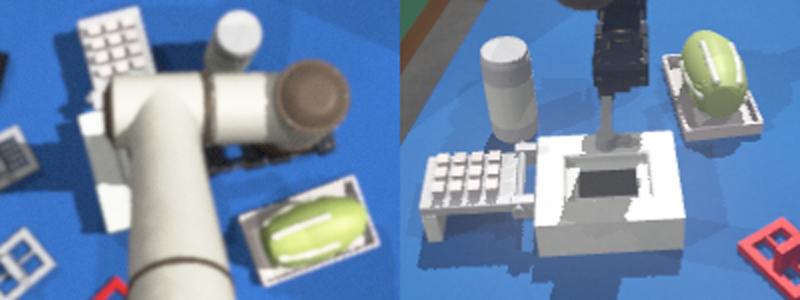

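The side view at right shows the handle arm pointing straight away from the camera, so it's open, and the tool is at the commanded spot. Next I'll retreat and move to the coarse plate.

Run:
```python
from h import *
plan([(.597,-.153,.090,190.1,2,.8),(.597,-.13,.20,190.1,5,-.1),(.4425,.230,.20,219.3,18,-.1),(.4425,.230,.10,219.3,5,-.1)])
```

```text
0.38 0.06 -0.22 0 0 -0.00 0.8; 0.38 0.06 -0.22 0 0 -0.00 0.8; -0.03 0.18 -0.88 0 0 -0.00 -0.1; -0.03 0.18 -0.88 0 0 -0.00 -0.1; -0.03 0.18 -0.88 0 0 -0.00 -0.1; -0.03 0.18 -0.88 0 0 -0.00 -0.1; -0.03 0.18 -0.88 0 0 -0.00 -0.1; 0.20 0.85 -0.00 0 0 -0.20 -0.1; 0.17 0.85 -0.00 0 0 -0.20 -0.1; 0.15 0.86 -0.00 0 0 -0.20 -0.1 10
0.13 0.86 -0.00 0 0 -0.20 -0.1; 0.10 0.86 -0.00 0 0 -0.20 -0.1; 0.08 0.87 -0.00 0 0 -0.20 -0.1; 0.05 0.87 -0.00 0 0 -0.20 -0.1; 0.03 0.87 -0.00 0 0 -0.20 -0.1; 0.00 0.87 -0.00 0 0 -0.20 -0.1; -0.02 0.87 -0.00 0 0 -0.20 -0.1; -0.05 0.87 -0.00 0 0 -0.20 -0.1; -0.07 0.87 -0.00 0 0 -0.20 -0.1; -0.10 0.87 -0.00 0 0 -0.20 -0.1 10
-0.12 0.86 -0.00 0 0 -0.20 -0.1; -0.14 0.86 -0.00 0 0 -0.20 -0.1; -0.17 0.85 -0.00 0 0 -0.20 -0.1; -0.19 0.85 -0.00 0 0 -0.20 -0.1; -0.22 0.84 -0.00 0 0 -0.20 -0.1; -0.00 0.00 0.80 0 0 0.00 -0.1; -0.00 0.00 0.80 0 0 0.00 -0.1; -0.00 0.00 0.80 0 0 0.00 -0.1; -0.00 0.00 0.80 0 0 0.00 -0.1; -0.00 0.00 0.80 0 0 0.00 -0.1 10
```

jog_arm(
  plan="0.38 0.06 -0.22 0 0 0 1; 0.38 0.06 -0.22 0 0 0 1; -0.03 0.18 -0.88 0 0 0 -0.1; -0.03 0.18 -0.88 0 0 0 -0.1; -0.03 0.18 -0.88 0 0 0 -0.1; -0.03 0.18 -0.88 0 0 0 -0.1; -0.03 0.18 -0.88 0 0 0 -0.1; 0.20 0.85 0 0 0 -0.20 -0.1; 0.17 0.85 0 0 0 -0.20 -0.1; 0.15 0.86 0 0 0 -0.20 -0.1",
)

```text
time_s: 7.2
tcp_pos: [0.5698, -0.0695, 0.2004]
ee_rot: [[-0.966, -0.258, 0.001], [-0.258, 0.966, 0.0], [-0.001, 0.0, -1.0]]
wrist_force: [0.4, 0.6, -0.3]
gripper_width: 0.538
gripper_force: 0.0
```

jog_arm(
  plan="0.13 0.86 0 0 0 -0.20 -0.1; 0.10 0.86 0 0 0 -0.20 -0.1; 0.08 0.87 0 0 0 -0.20 -0.1; 0.05 0.87 0 0 0 -0.20 -0.1; 0.03 0.87 0 0 0 -0.20 -0.1; 0 0.87 0 0 0 -0.20 -0.1; -0.02 0.87 0 0 0 -0.20 -0.1; -0.05 0.87 0 0 0 -0.20 -0.1; -0.07 0.87 0 0 0 -0.20 -0.1; -0.10 0.87 0 0 0 -0.20 -0.1",
)

```text
time_s: 8.2
tcp_pos: [0.4843, 0.1305, 0.2002]
ee_rot: [[-0.857, -0.515, 0.001], [-0.515, 0.857, 0.001], [-0.001, 0.0, -1.0]]
wrist_force: [0.3, -0.9, -0.1]
gripper_width: 0.551
gripper_force: 0.0
```

jog_arm(
  plan="-0.12 0.86 0 0 0 -0.20 -0.1; -0.14 0.86 0 0 0 -0.20 -0.1; -0.17 0.85 0 0 0 -0.20 -0.1; -0.19 0.85 0 0 0 -0.20 -0.1; -0.22 0.84 0 0 0 -0.20 -0.1; 0 0 0.80 0 0 0 -0.1; 0 0 0.80 0 0 0 -0.1; 0 0 0.80 0 0 0 -0.1; 0 0 0.80 0 0 0 -0.1; 0 0 0.80 0 0 0 -0.1",
)

```text
time_s: 9.2
tcp_pos: [0.4425, 0.2298, 0.0996]
ee_rot: [[-0.778, -0.628, 0.001], [-0.628, 0.778, 0.001], [-0.001, 0.0, -1.0]]
wrist_force: [-1.0, 0.1, 0.1]
gripper_width: 0.549
gripper_force: 0.0
```

Run:
```python
from h import *
cap('top','t2'); cap('side','s2')
a=cv2.imread('pics/t2.png')[85:255,160:360]; b=cv2.imread('pics/s2.png')[120:290,160:360]
cv2.imwrite('pics/c3.png',cv2.resize(np.hstack([a,b]),None,fx=2,fy=2,interpolation=cv2.INTER_CUBIC)); s=r.sense(); print(s['tcp_pos'],ryaw(s)%360)
plan([(.4425,.230,.030,219.3,6,-.1),(.4425,.230,.018,219.3,2,-.1),(.4425,.230,.018,219.3,2,-.1)])
```

```text
[0.44103025 0.22843943 0.09779252] 218.88907524448808
-0.01 0.00 0.45 0 0 -0.01 -0.1; -0.01 0.00 0.45 0 0 -0.01 -0.1; -0.01 0.00 0.45 0 0 -0.01 -0.1; -0.01 0.00 0.45 0 0 -0.01 -0.1; -0.01 0.00 0.45 0 0 -0.01 -0.1; -0.01 0.00 0.45 0 0 -0.01 -0.1; -0.00 0.00 0.24 0 0 -0.00 -0.1; -0.00 0.00 0.24 0 0 -0.00 -0.1; -0.00 0.00 -0.00 0 0 -0.00 -0.1; -0.00 0.00 -0.00 0 0 -0.00 -0.1 10
```

View pics/c3.png

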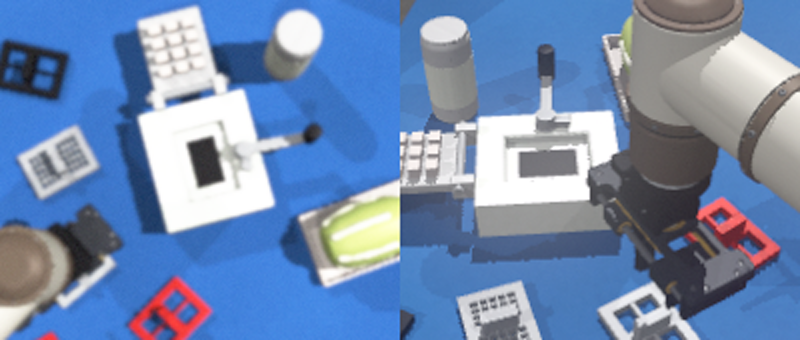

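The right view shows the gripper hovering over the coarse plate. In the left view the knob is at about (313,132), which is top-image pixel (316,151), so the handle is well open. I'll descend.

jog_arm(
  plan="0 0 0.46 0 0 0 -0.1; 0 0 0.46 0 0 0 -0.1; 0 0 0.46 0 0 0 -0.1; 0 0 0.46 0 0 0 -0.1; 0 0 0.46 0 0 0 -0.1; 0 0 0.46 0 0 0 -0.1; 0 0 0.24 0 0 0 -0.1; 0 0 0.24 0 0 0 -0.1; 0 0 0 0 0 0 -0.1; 0 0 0 0 0 0 -0.1",
)

```text
time_s: 10.3
tcp_pos: [0.4432, 0.2304, 0.0186]
ee_rot: [[-0.778, -0.629, 0.0], [-0.629, 0.778, 0.0], [-0.0, -0.0, -1.0]]
wrist_force: [0.8, -0.5, 0.8]
gripper_width: 0.549
gripper_force: 0.0
```

Run:
```python
from h import *
k=onz('top',crop([(313,132)],2,(160,85)),.115)[0,:2]; v=k-PV; print('knob',k,np.linalg.norm(v),np.degrees(np.arctan2(v[1],v[0]))%360-180-Y)
s=r.sense(); print(s['tcp_pos'],s['wrist_force'])
```

```text
knob [ 0.63713217 -0.14768429] 0.10273441433876389 86.31037432005523
[0.44324721 0.23041253 0.01862825] [ 0.78816771 -0.4787723   0.76412089]
```

jog_arm(
  plan="0 0 0 0 0 0 0.6; 0 0 0 0 0 0 1; 0 0 0 0 0 0 1; 0 0 0 0 0 0 1; 0 0 0 0 0 0 1; 0 0 -0.2 0 0 0 1; 0 0 -0.6 0 0 0 1; 0 0 -0.8 0 0 0 1; 0 0 -1 0 0 0 1; 0 0 -0.8 0 0 0 1",
)

```text
time_s: 11.3
tcp_pos: [0.4427, 0.23, 0.1044]
ee_rot: [[-0.778, -0.628, -0.001], [-0.628, 0.778, -0.0], [0.001, 0.0, -1.0]]
wrist_force: [0.2, 0.4, -3.3]
gripper_width: 0.153
gripper_force: 30.0
```

Run:
```python
from h import *
plan([(.4425,.230,.143,219.3,2,1),(.606,.014,.143,283.2,15,1),(.606,.014,.105,283.2,3,1)],start=(.4425,.230,.103,219.3))
```

```text
-0.00 0.00 -0.80 0 0 -0.00 1; -0.00 0.00 -0.80 0 0 -0.00 1; 0.03 -0.72 -0.00 0 0 -0.53 1; 0.08 -0.72 -0.00 0 0 -0.53 1; 0.13 -0.71 -0.00 0 0 -0.53 1; 0.19 -0.70 -0.00 0 0 -0.53 1; 0.24 -0.68 -0.00 0 0 -0.53 1; 0.29 -0.66 -0.00 0 0 -0.53 1; 0.34 -0.64 -0.00 0 0 -0.53 1; 0.38 -0.61 -0.00 0 0 -0.53 1 10
0.43 -0.58 -0.00 0 0 -0.53 1; 0.47 -0.55 -0.00 0 0 -0.53 1; 0.51 -0.51 -0.00 0 0 -0.53 1; 0.55 -0.47 -0.00 0 0 -0.53 1; 0.58 -0.43 -0.00 0 0 -0.53 1; 0.61 -0.39 -0.00 0 0 -0.53 1; 0.64 -0.34 -0.00 0 0 -0.53 1; 0.00 -0.00 0.51 0 0 -0.00 1; 0.00 -0.00 0.51 0 0 -0.00 1; 0.00 -0.00 0.51 0 0 -0.00 1 10
```

jog_arm(
  plan="0 0 -0.80 0 0 0 1; 0 0 -0.80 0 0 0 1; 0.03 -0.72 0 0 0 -0.53 1; 0.08 -0.72 0 0 0 -0.53 1; 0.13 -0.71 0 0 0 -0.53 1; 0.19 -0.70 0 0 0 -0.53 1; 0.24 -0.68 0 0 0 -0.53 1; 0.29 -0.66 0 0 0 -0.53 1; 0.34 -0.64 0 0 0 -0.53 1; 0.38 -0.61 0 0 0 -0.53 1",
)

```text
time_s: 12.3
tcp_pos: [0.5287, 0.1134, 0.1429]
ee_rot: [[-0.292, -0.956, -0.002], [-0.956, 0.292, -0.0], [0.001, 0.002, -1.0]]
wrist_force: [-0.5, -0.4, -2.7]
gripper_width: 0.156
gripper_force: 30.0
```

jog_arm(
  plan="0.43 -0.58 0 0 0 -0.53 1; 0.47 -0.55 0 0 0 -0.53 1; 0.51 -0.51 0 0 0 -0.53 1; 0.55 -0.47 0 0 0 -0.53 1; 0.58 -0.43 0 0 0 -0.53 1; 0.61 -0.39 0 0 0 -0.53 1; 0.64 -0.34 0 0 0 -0.53 1; 0 0 0.51 0 0 0 1; 0 0 0.51 0 0 0 1; 0 0 0.51 0 0 0 1",
)

```text
time_s: 13.3
tcp_pos: [0.6028, 0.0127, 0.1034]
ee_rot: [[0.216, -0.976, -0.003], [-0.976, -0.216, -0.0], [-0.001, 0.003, -1.0]]
wrist_force: [-0.8, -0.4, -3.8]
gripper_width: 0.158
gripper_force: 30.0
```

jog_arm(
  plan="0 0 0 0 0 0 1; 0 0 0 0 0 0 1; 0 0 0 0 0 0 1; 0 0 0 0 0 0 1; 0 0 0 0 0 0 1; 0 0 0 0 0 0 1; 0 0 0 0 0 0 1; 0 0 0 0 0 0 1; 0 0 0 0 0 0 1; 0 0 0 0 0 0 1",
)

```text
time_s: 14.3
tcp_pos: [0.6042, 0.0124, 0.1053]
ee_rot: [[0.217, -0.976, -0.0], [-0.976, -0.217, -0.0], [0.0, 0.0, -1.0]]
wrist_force: [0.0, -0.5, -4.0]
gripper_width: 0.161
gripper_force: 30.0
```

Run:
```python
from h import *
cap('top','t3'); cap('side','s3')
b=cv2.imread('pics/s3.png')[160:260,180:300]
cv2.imwrite('pics/c4.png',cv2.resize(b,None,fx=6,fy=6,interpolation=cv2.INTER_CUBIC)); s=r.sense(); print(s['tcp_pos'],ryaw(s)%360)
# known points predicted
```

```text
[0.60420634 0.0124071  0.10526872] 282.5295354488459
```

View pics/c4.png

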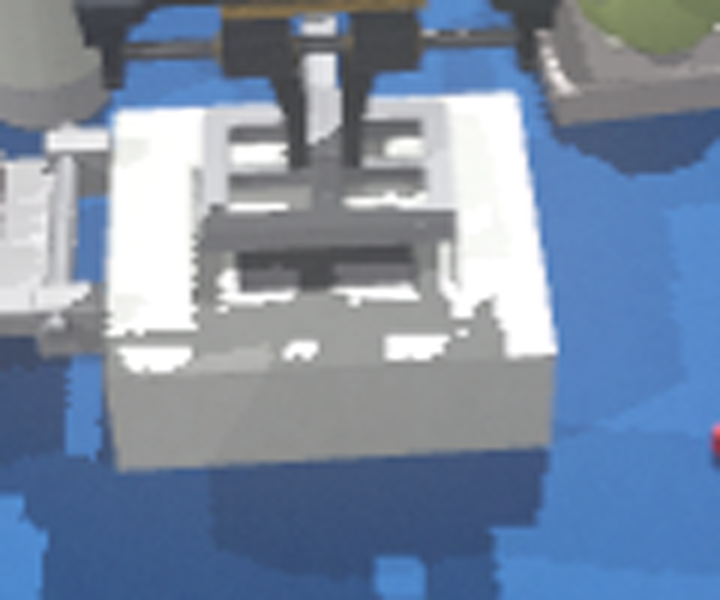

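The side crop (scale 6, offset 180,160) shows the held plate over the pocket with front top corners at about (196,213) and (457,211), and back corners at (208,112) and (443,100). The dicer's top corners are at (106,366), (556,353), (520,93) and (113,110).

Run:
```python
from h import *
A=lambda p:crop(p,6,(180,160))
d=onz('side',A([(106,366),(113,110),(556,353),(520,93)]),.06)
M=np.array([[95,85],[95,-85],[-95,85],[-95,-85]])/1e3
print('dicer',rect(d,M)); print('front dir',np.degrees(np.arctan2(*(d[0]-d[2])[[1,0]])))
zt=.105-.0186+.012
q=onz('side',A([(196,213),(208,112),(457,211),(443,100)]),zt)
N=np.array([[55,40],[55,-40],[-55,40],[-55,-40]])/1e3
print('plate',rect(q,N),np.round(q,3)); print('front dir',np.degrees(np.arctan2(*(q[0]-q[2])[[1,0]])))
D=np.load('pics/s3.npy'); W=cloud('side',D)
sub=W[175:225,205:265]; P=sub.reshape(-1,3); P=P[abs(P[:,2]-zt)<.006]; print('depth plate',mar(P),len(P),P[:,2].mean())
sub=W[170:230,190:280].reshape(-1,3); P=sub[abs(sub[:,2]-.06)<.004]; print('depth dicer side',mar(P))
W=cloud('top',np.load('pics/t2.npy')); m=np.zeros((384,512),bool); m[120:205,222:305]=1; mm=(m&(abs(W[...,2]-.06)<.005)).astype(np.uint8); mm=cv2.morphologyEx(mm,cv2.MORPH_OPEN,np.ones((5,5)))>0; print('dicer depth t2',mar(W[mm]))
```

```text
dicer (array([0.60682344, 0.0098411 ]), np.float64(12.612140822645273), array([3.9, 3.3, 1. , 1.5]))
front dir 11.332617576208827
plate (array([0.60475109, 0.00840781]), np.float64(11.514748112918344), array([7.3, 7.8, 3.8, 4.4])) [[ 0.653  0.052  0.098]
 [ 0.663 -0.013  0.098]
 [ 0.543  0.033  0.098]
 [ 0.56  -0.038  0.098]]
front dir 9.712758960881274
depth plate (array([602.2,  13.3]), array([109.9,  82.5]), 11.4) 531 0.09746511163206827
depth dicer side (array([614.1,  14.8]), array([208.7, 175.9]), 12.6)
dicer depth t2 (array([606.6,  15.3]), array([190.6, 170.3]), 13.6)
```

Plate minus dicer is about (-2,-1.5) mm and -1° in the camera, which agrees with the TCP reading. I'll correct that while lowering.

jog_arm(
  plan="-0.04 -0.09 0 0 0 -0.11 1; 0 0 0.2 0 0 0 1; 0 0 0.2 0 0 0 1; 0 0 0.2 0 0 0 1; 0 0 0.2 0 0 0 1; 0 0 0.1 0 0 0 1; 0 0 0 0 0 0 1; 0 0 0 0 0 0 1; 0 0 0 0 0 0 1; 0 0 0 0 0 0 1",
)

```text
time_s: 15.4
tcp_pos: [0.6064, 0.0139, 0.0831]
ee_rot: [[0.232, -0.973, 0.001], [-0.973, -0.232, 0.0], [0.0, -0.001, -1.0]]
wrist_force: [0.1, -0.4, -3.1]
gripper_width: 0.163
gripper_force: 30.0
```

jog_arm(
  plan="0 0 0.08 0 0 0 1; 0 0 0.08 0 0 0 1; 0 0 0.08 0 0 0 1; 0 0 0.08 0 0 0 1; 0 0 0.08 0 0 0 1; 0 0 0 0 0 0 1; 0 0 0 0 0 0 1; 0 0 0 0 0 0 1; 0 0 0 0 0 0 1; 0 0 0 0 0 0 1",
)

```text
time_s: 16.4
tcp_pos: [0.6063, 0.0139, 0.0729]
ee_rot: [[0.232, -0.973, 0.0], [-0.973, -0.232, 0.0], [-0.0, -0.0, -1.0]]
wrist_force: [0.1, -0.4, -2.7]
gripper_width: 0.158
gripper_force: 30.0
```

The plate is 6 mm inside the pocket with no contact force, so I'll continue.

jog_arm(
  plan="0 0 0.08 0 0 0 1; 0 0 0.08 0 0 0 1; 0 0 0.08 0 0 0 1; 0 0 0.08 0 0 0 1; 0 0 0.04 0 0 0 1; 0 0 0 0 0 0 1; 0 0 0 0 0 0 1; 0 0 0 0 0 0 1; 0 0 0 0 0 0 1; 0 0 0 0 0 0 1",
)

```text
time_s: 17.4
tcp_pos: [0.6062, 0.0139, 0.064]
ee_rot: [[0.232, -0.973, -0.0], [-0.973, -0.232, -0.0], [0.0, 0.0, -1.0]]
wrist_force: [-1.7, 0.3, 0.9]
gripper_width: 0.162
gripper_force: 30.0
```

jog_arm(
  plan="0 0 0 0 0 0 0.2; 0 0 0 0 0 0 0.2; 0 0 0 0 0 0 0.2; 0 0 0 0 0 0 0.2; 0 0 -0.3 0 0 0 0.2; 0 0 -0.8 0 0 0 0.2; 0 0 -1 0 0 0 0.2; 0 0 -1 0 0 0 0.2; 0 0 -1 0 0 0 0.2; 0 0 -1 0 0 0 0.2",
)

```text
time_s: 18.4
tcp_pos: [0.6062, 0.0138, 0.1931]
ee_rot: [[0.232, -0.973, 0.001], [-0.973, -0.232, 0.0], [0.0, -0.001, -1.0]]
wrist_force: [1.0, -0.1, -0.7]
gripper_width: 0.4
gripper_force: 0.0
```

Run:
```python
from h import *
s=r.sense(); print(np.round(s['joints'],1),s['tcp_pos'],s['wrist_force'])
cap('side','s4'); b=cv2.imread('pics/s4.png')[140:260,180:320]
cv2.imwrite('pics/c5.png',cv2.resize(b,None,fx=5,fy=5,interpolation=cv2.INTER_CUBIC))
P=cloud('side',np.load('pics/s4.npy'))[170:230,200:280].reshape(-1,3); q=P-[*C,0]; c,sn=np.cos(np.radians(Y)),np.sin(np.radians(Y))
x=q[:,0]*c+q[:,1]*sn; y=-q[:,0]*sn+q[:,1]*c
for n,k in(('+x border',(abs(x-.046)<.004)&(abs(y)<.03)),('-x border',(abs(x+.046)<.004)&(abs(y)<.03))): print(n,k.sum(),np.percentile(P[k,2],[10,50,90]).round(4))
for y0 in(180.,): pass
w=[(*pusher(279.7,-.042),.18,190,14,1),(*pusher(279.7,-.042),.079,190,6,1)]
plan(w)
```

```text
[ 16.6  21.4  -4.9   0.  -63.6  -3.2] [0.60623694 0.01384351 0.19308214] [ 1.03105492 -0.13973062 -0.73933712]
+x border 48 [0.055  0.0574 0.0588]
-x border 47 [0.0459 0.0566 0.0583]
0.48 -0.09 0.05 0 0 0.83 1; 0.47 -0.15 0.05 0 0 0.83 1; 0.45 -0.20 0.05 0 0 0.83 1; 0.42 -0.25 0.05 0 0 0.83 1; 0.39 -0.30 0.05 0 0 0.83 1; 0.35 -0.34 0.05 0 0 0.83 1; 0.31 -0.38 0.05 0 0 0.83 1; 0.26 -0.41 0.05 0 0 0.83 1; 0.21 -0.44 0.05 0 0 0.83 1; 0.16 -0.46 0.05 0 0 0.83 1 10
0.11 -0.48 0.05 0 0 0.83 1; 0.05 -0.49 0.05 0 0 0.83 1; -0.01 -0.49 0.05 0 0 0.83 1; -0.06 -0.49 0.05 0 0 0.83 1; -0.00 0.00 0.67 0 0 -0.00 1; -0.00 0.00 0.67 0 0 -0.00 1; -0.00 0.00 0.67 0 0 -0.00 1; -0.00 0.00 0.67 0 0 -0.00 1; -0.00 0.00 0.67 0 0 -0.00 1; -0.00 0.00 0.67 0 0 -0.00 1 10
```

View pics/c5.png

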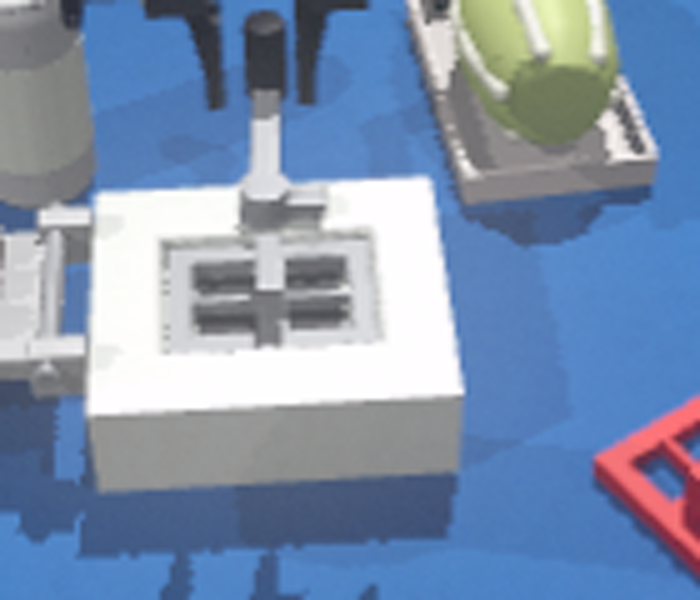

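The plate sits flush in the pocket at (170–380, 235–355), with a top height of 57 mm at both ends as it should be, and the handle is still open. Next I'll go to the far side of the knob.

jog_arm(
  plan="0.48 -0.09 0.05 0 0 0.83 1; 0.47 -0.15 0.05 0 0 0.83 1; 0.45 -0.20 0.05 0 0 0.83 1; 0.42 -0.25 0.05 0 0 0.83 1; 0.39 -0.30 0.05 0 0 0.83 1; 0.35 -0.34 0.05 0 0 0.83 1; 0.31 -0.38 0.05 0 0 0.83 1; 0.26 -0.41 0.05 0 0 0.83 1; 0.21 -0.44 0.05 0 0 0.83 1; 0.16 -0.46 0.05 0 0 0.83 1",
)

```text
time_s: 19.45
tcp_pos: [0.657, -0.098, 0.179]
ee_rot: [[-0.801, -0.598, 0.001], [-0.598, 0.801, -0.0], [-0.0, -0.0, -1.0]]
wrist_force: [0.1, -0.4, -0.1]
gripper_width: 0.005
gripper_force: 0.0
```

jog_arm(
  plan="0.11 -0.48 0.05 0 0 0.83 1; 0.05 -0.49 0.05 0 0 0.83 1; -0.01 -0.49 0.05 0 0 0.83 1; -0.06 -0.49 0.05 0 0 0.83 1; 0 0 0 0 0 0 1; 0 0 0 0 0 0 1; 0 0 0 0 0 0 1; 0 0 0 0 0 0 1; 0 0 0 0 0 0 1; 0 0 0 0 0 0 1",
)

```text
time_s: 20.45
tcp_pos: [0.677, -0.142, 0.174]
ee_rot: [[-0.983, -0.182, 0.0], [-0.182, 0.983, 0.0], [-0.0, -0.0, -1.0]]
wrist_force: [0.0, 0.6, 0.5]
gripper_width: 0.007
gripper_force: 0.0
```

Run:
```python
from h import *
s=r.sense(); print(s['tcp_pos'],ryaw(s)%360,s['gripper_width'],pusher(279.7,-.042))
w=[(*pusher(279.7,-.040),.079,189.7,8,1),(*pusher(279.7,-.025),.079,189.7,2,1)]
for f in np.linspace(279.7,192.4,19)[1:]: w.append((*pusher(f,-.0225),.079,f-90,1,1))
w+=[w[-1][:4]+(2,1)]
plan(w)
```

```text
[ 0.67701736 -0.14202681  0.17398746] 190.49381058207965 0.007258046266035744 [ 0.67924868 -0.1427842 ]
-0.00 -0.01 0.47 0 0 0.01 1; -0.00 -0.01 0.47 0 0 0.01 1; -0.00 -0.01 0.47 0 0 0.01 1; -0.00 -0.01 0.47 0 0 0.01 1; -0.00 -0.01 0.47 0 0 0.01 1; -0.00 -0.01 0.47 0 0 0.01 1; -0.00 -0.01 0.47 0 0 0.01 1; -0.00 -0.01 0.47 0 0 0.01 1; 0.30 -0.00 -0.00 0 0 -0.00 1; 0.30 -0.00 -0.00 0 0 -0.00 1 10
0.46 -0.06 -0.00 0 0 0.61 1; 0.36 -0.06 -0.00 0 0 0.61 1; 0.36 -0.06 -0.00 0 0 0.61 1; 0.36 -0.06 -0.00 0 0 0.61 1; 0.36 -0.06 -0.00 0 0 0.61 1; 0.36 -0.06 -0.00 0 0 0.61 1; 0.36 -0.06 -0.00 0 0 0.61 1; 0.36 -0.06 -0.00 0 0 0.61 1; 0.36 -0.06 -0.00 0 0 0.61 1; 0.36 -0.06 -0.00 0 0 0.61 1 10
0.36 -0.06 -0.00 0 0 0.61 1; 0.36 -0.06 -0.00 0 0 0.61 1; 0.36 -0.06 -0.00 0 0 0.61 1; 0.36 -0.06 -0.00 0 0 0.61 1; 0.36 -0.06 -0.00 0 0 0.61 1; 0.36 -0.06 -0.00 0 0 0.61 1; 0.36 -0.06 -0.00 0 0 0.61 1; 0.36 -0.06 -0.00 0 0 0.61 1; 0.00 0.00 -0.00 0 0 -0.00 1; 0.00 0.00 -0.00 0 0 -0.00 1 10
```

jog_arm(
  plan="0 -0.01 0.47 0 0 0.01 1; 0 -0.01 0.47 0 0 0.01 1; 0 -0.01 0.47 0 0 0.01 1; 0 -0.01 0.47 0 0 0.01 1; 0 -0.01 0.47 0 0 0.01 1; 0 -0.01 0.47 0 0 0.01 1; 0 -0.01 0.47 0 0 0.01 1; 0 -0.01 0.47 0 0 0.01 1; 0.30 0 0 0 0 0 1; 0.30 0 0 0 0 0 1",
)

```text
time_s: 21.45
tcp_pos: [0.6622, -0.147, 0.0794]
ee_rot: [[-0.985, -0.171, -0.0], [-0.171, 0.985, -0.0], [0.0, -0.0, -1.0]]
wrist_force: [1.9, -1.0, -1.8]
gripper_width: 0.007
gripper_force: 1.2
```

jog_arm(
  plan="0.46 -0.06 0 0 0 0.61 1; 0.36 -0.06 0 0 0 0.61 1; 0.36 -0.06 0 0 0 0.61 1; 0.36 -0.06 0 0 0 0.61 1; 0.36 -0.06 0 0 0 0.61 1; 0.36 -0.06 0 0 0 0.61 1; 0.36 -0.06 0 0 0 0.61 1; 0.36 -0.06 0 0 0 0.61 1; 0.36 -0.06 0 0 0 0.61 1; 0.36 -0.06 0 0 0 0.61 1",
)

```text
time_s: 22.45
tcp_pos: [0.5727, -0.1434, 0.0812]
ee_rot: [[-0.775, 0.632, 0.005], [0.632, 0.775, -0.001], [-0.004, 0.003, -1.0]]
wrist_force: [3.5, -0.8, -2.2]
gripper_width: 0.002
gripper_force: 1.3
```

jog_arm(
  plan="0.36 -0.06 0 0 0 0.61 1; 0.36 -0.06 0 0 0 0.61 1; 0.36 -0.06 0 0 0 0.61 1; 0.36 -0.06 0 0 0 0.61 1; 0.36 -0.06 0 0 0 0.61 1; 0.36 -0.06 0 0 0 0.61 1; 0 0 0 0 0 0 1; 0 0 0 0 0 0 1; 0 0 0 0 0 0 1; 0 0 0 0 0 0 1",
)

```text
time_s: 23.45
tcp_pos: [0.5313, -0.1073, 0.0799]
ee_rot: [[-0.371, 0.929, 0.0], [0.929, 0.371, 0.0], [-0.0, 0.0, -1.0]]
wrist_force: [0.0, -0.7, 0.2]
gripper_width: 0.008
gripper_force: 0.0
```

Run:
```python
from h import *
s=r.sense(); p=s['tcp_pos']; f=ryaw(s)%360+90; print(p,f,s['wrist_force'],pusher(f,-.0225))
w=[(*pusher(f0,-.0225),.079,f0-90,1,1) for f0 in np.linspace(f,192.4,6)[1:]]
plan(w)
```

```text
[ 0.53130589 -0.10734489  0.07989924] 201.75331623252396 [ 0.03888209 -0.71049466  0.24524103] [ 0.53097375 -0.1061738 ]
0.19 -0.02 0.04 0 0 0.23 1; 0.14 -0.03 -0.00 0 0 0.23 1; 0.14 -0.03 -0.00 0 0 0.23 1; 0.14 -0.03 -0.00 0 0 0.23 1; 0.14 -0.03 -0.00 0 0 0.23 1 5
```

jog_arm(
  plan="0.19 -0.02 0 0 0 0.23 1; 0.14 -0.03 0 0 0 0.23 1; 0.14 -0.03 0 0 0 0.23 1; 0.14 -0.03 0 0 0 0.23 1; 0.14 -0.03 0 0 0 0.23 1; 0.05 0 0 0 0 0 1; 0 0 0 0 0 0 1; 0 0 0 0 0 0 1; 0 0 0 0 0 0 1; 0 0 0 0 0 0 1",
)

```text
time_s: 24.45
tcp_pos: [0.5238, -0.0938, 0.0801]
ee_rot: [[-0.218, 0.976, 0.003], [0.976, 0.218, -0.006], [-0.006, 0.002, -1.0]]
wrist_force: [6.5, -20.9, -5.5]
gripper_width: 0.006
gripper_force: 10.4
```

21 N against the closed stop, so the handle is shut. Next I'll back off and rise.

jog_arm(
  plan="-0.2 0 0 0 0 0 1; -0.5 0 0 0 0 0 1; -0.2 0 -0.3 0 0 0 1; 0 0 -0.8 0 0 0 1; 0 0 -1 0 0 0 1; 0 0 -1 0 0 0 1; 0 0 -1 0 0 0 1; 0 -1 -0.5 0 0 0 1; 0 -1 0 0 0 0 1; 0 -1 0 0 0 0 1",
)

```text
time_s: 25.45
tcp_pos: [0.4529, -0.1274, 0.1959]
ee_rot: [[-0.218, 0.976, 0.002], [0.976, 0.218, 0.0], [0.0, 0.002, -1.0]]
wrist_force: [-0.8, 0.3, 0.4]
gripper_width: 0.006
gripper_force: 0.0
```

jog_arm(
  plan="-1 -0.5 0 0 0 0 1; -1 -0.5 0 0 0 0 1; -1 -0.5 0 0 0 0 1; -1 -0.5 0 0 0 0 1; -1 -0.5 0 0 0 0 1; -1 0 0 0 0 0 1; -1 0 0 0 0 0 1; 0 0 0 0 0 0 1; 0 0 0 0 0 0 1; 0 0 0 0 0 0 1",
)

```text
time_s: 26.45
tcp_pos: [0.4302, -0.3112, 0.195]
ee_rot: [[-0.217, 0.976, -0.0], [0.976, 0.217, 0.0], [0.0, 0.0, -1.0]]
wrist_force: [-0.3, -0.9, 0.3]
gripper_width: 0.004
gripper_force: 0.0
```

Run:
```python
from h import *
cap('top','t5'); cap('side','s5')
a=cv2.imread('pics/t5.png')[85:255,160:360]; b=cv2.imread('pics/s5.png')[110:280,150:350]
cv2.imwrite('pics/c6.png',cv2.resize(np.hstack([a,b]),None,fx=2,fy=2,interpolation=cv2.INTER_CUBIC)); s=r.sense(); print(s['tcp_pos'],s['wrist_force'],s['time_s'])
```

```text
[ 0.43034157 -0.31104336  0.19509442] [0.3797224  0.58029212 0.25941243] 26.55
```

View pics/c6.png

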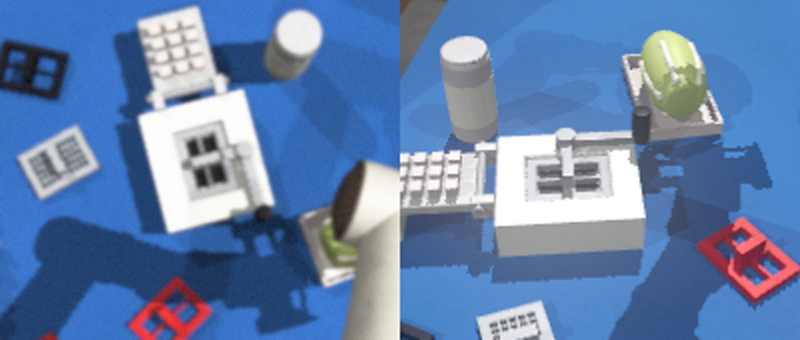

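The left view shows the knob at (263,212), with the arm parallel to the dicer's side. The tongue lies over the edge of the seated plate, and the fine plate, tin and cabbage haven't moved. I'll check the knob angle, then hand in.

Run:
```python
from h import *
k=onz('top',crop([(263,211)],2,(160,85)),.115)[0,:2]; v=k-PV; a=np.degrees(np.arctan2(v[1],v[0]))%360-180-Y; print('lock deg',a)
if a<5: print(r.finish_job())
```

```text
lock deg -1.0634148602959037
the job is handed in; nothing more can be done
None
```

The job is handed in at about 27 s: the handle was opened, the coarse plate lies flat and square in the pocket, and the handle is closed with its tongue over the plate (about 0 rad by camera); the fine plate, tin and cabbage look unmoved in the last pictures, and the eggs, which I did not re-check, were never approached.

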